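# Make up two setup kits

### The job

Make up the two setup kits from the row of stock. On the short board with two pockets, lay the collet nut in the larger pocket and stand the larger collet in the smaller one; on the long board with three pockets, lay the flange in the largest pocket, hub up, stand the smaller collet in the middle one and the black bolt, on its head, in the smallest. Each part must sit flat on the floor of its pocket; leave the setup block and the insert box where they lie.

Things in the scene. Friction and masses are not known exactly. Their poses are not given: they have to be found in the camera images.
- nut: collet nut: plain steel ring with a wide open bore, 50 mm across, 20 mm high, lying flat on the bench. Loose. Origin: centre of its underside, z up. The stock (five kit parts, setup block, insert box) stands in one row along the world y axis, neighbours about 85 mm apart, nearer to the robot than the boards; which stands where changes.
- large_collet: the larger of the two slit steel collets: round, slightly tapered, standing upright, 33 mm diameter near the foot narrowing to 23 mm at the top, 40 mm high. Loose. Origin: centre of its underside, z up.
- small_collet: the smaller of the two slit steel collets: same shape, standing upright, 26 mm diameter near the foot narrowing to 18 mm at the top, 32 mm high. Loose. Origin: centre of its underside, z up.
- flange: turned steel flange: round disc 59 mm diameter, 12 mm thick, lying flat, with a hub 33 mm diameter rising from its middle to 31 mm above the underside; grip it by the hub. Loose. Origin: centre of its underside, z up.
- bolt: black hexagon bolt standing upright on its head: head 24 mm across flats (27 mm across corners), 10 mm high, threaded shank 16 mm diameter upwards to 65 mm above the underside. Loose. Origin: centre of the head's underside, z up.
- short_board: the shorter kit board, plywood, 88 mm (its x) by 152 mm (its y), 10 mm thick, fixed to the bench, with two square pockets 5 mm deep with dark floors (5 mm above the bench): the larger, 72 mm, centred at y = -32 mm and the smaller, 56 mm, at y = +40 mm, both at x = 0. Origin: centre of its underside, z up. Yaw within 0.2 rad of 0.
- long_board: the longer kit board, plywood, 92 mm (its x) by 204 mm (its y), 10 mm thick, fixed to the bench, with three square pockets 5 mm deep with dark floors (5 mm above the bench): the largest, 76 mm, centred at y = -56 mm, the middle one, 52 mm, at y = +16 mm and the smallest, 44 mm, at y = +72 mm, all at x = 0. Origin: centre of its underside, z up. Yaw within 0.2 rad of 0.
- setup_block: ground steel setup block with holes in its top, 46 x 70 x 25 mm, lying among the stock; it belongs to no kit and stays where it is. Loose. Origin: centre of its underside; its long side is along its y.
- insert_box: flat plastic box of cutting inserts with a white lid, 47 x 69 x 18 mm, lying among the stock; it belongs to no kit and stays where it is. Loose. Origin: centre of its underside; its long side is along its y.
Not all that is in view belongs to the job. What is shaped like the large_collet but brown or turquoise is not meant.

How it is judged:
At the end, for the whole second after the job is handed in: Each part rests on the floor of its own pocket (underside within 3 mm of it), upright as it stood (0.12 rad), released and still; centre within 13 mm (nut), 14 (large collet), 10.5 (flange), 15 (small collet), 12 (bolt) of the pocket centre along each side, i.e. anywhere inside the pocket (x of nut in the frame of short_board between -0.013 and 0.013 m and y of nut in the frame of short_board between -0.045 and -0.019 m and z of nut in the frame of short_board between 0.002 and 0.008 m and angle between each of nut, large_collet, flange, small_collet, bolt's own z axis and vertical below 0.12 rad and linear speed of each of nut, large_collet, flange, small_collet, bolt below 0.02 m/s and angular speed of each of nut, large_collet, flange, small_collet, bolt below 0.2 rad/s and x of large_collet in the frame of short_board between -0.014 and 0.014 m and y of large_collet in the frame of short_board between 0.026 and 0.054 m and z of large_collet in the frame of short_board between 0.002 and 0.008 m and x of flange in the frame of long_board between -0.0105 and 0.0105 m and y of flange in the frame of long_board between -0.0665 and -0.0455 m and z of flange in the frame of long_board between 0.002 and 0.008 m and x of small_collet in the frame of long_board between -0.015 and 0.015 m and y of small_collet in the frame of long_board between 0.001 and 0.031 m and z of small_collet in the frame of long_board between 0.002 and 0.008 m and x of bolt in the frame of long_board between -0.012 and 0.012 m and y of bolt in the frame of long_board between 0.06 and 0.084 m and z of bolt in the frame of long_board between 0.002 and 0.008 m); the robot touches nothing.
It fails at once if the setup block or the insert box was shifted by more than 20 mm (distance of any of setup_block, insert_box from where it was at the start of the episode above 0.02 m).
It also fails if it takes over 120 s, if anything falls off the work surface, if the arm or the gripper's body presses on something with over 40 N, if the wrist force passes 120 N, or if a joint passes its speed limit or range.

### The arm

A 7-joint arm with a two-finger parallel gripper is mounted at the origin on a cart in front of the work surface, level with it; the furniture and walls round the work are solid. World frame = base frame: x ahead of the robot, y to its left, z up, the work surface at z = 0. Lengths are in m, angles in rad, forces in N, time in s.
With the tool pointing down it reaches from about 0.425 to 0.925 m from the base axis. Payload 6.8 kg.
Tool frame: the origin (TCP) lies between the finger pads; the fingertips stand 22 mm ahead of it and the grasp point (between the pads) lies 3 mm ahead of it; z points along the fingers, y is the line along which they close (so a half turn about z gives the same grasp; the last joint's range is limited). The gripper opens to 85 mm and grips with 20 to 120 N. Pads are 22 mm wide; open, the fingers measure 114 mm over their backs; the gripper's body (76 mm by 85 mm) begins 54 mm behind the grasp point. The pads swing forward as they close: fully open they stand 13 mm farther back than shut.
Start: joints at [-1.376, 0.477, 0.022, 1.555, -0.011, 1.109, -0.083], TCP at [0.201, 0.644, 0.218] pointing down, gripper open.
Joint ranges: [-2.96, 2.96], [-0.34, 2.1], [-1.41, 1.46], [0.24, 2.44], [-1.37, 4.51], [0.17, 1.92], [-2.96, 2.96]. Speed limits (rad/s): [2.39, 2.39, 3.14, 3.14, 3.14, 3.14, 3.14].

### API

Orientations are given as a unit quaternion [w, x, y, z].
In Python, from station import bot gives the robot as it stands.
- The arm moves only by the tool servo_tool, never from a script. Its argument "motion" is a list that holds one entry, the list of rows, each a list of 5 numbers: the opening, from 0 (shut) to 1 (fully open), then the shift along the world's x, y, z each as a share of 0.04 m, from -1 to 1, then the turn about the world's z as a share of 0.12 rad, from -1 to 1. A call has 1 to 20 rows; each row shifts and turns the commanded pose from where the row before left it; what a row does not reach is not made up. A row lasts 1/10 s, in which the tool goes at most 50 mm and 8.59 degrees, less where a joint would pass 70% of its speed; a pose out of reach is approached as far as the arm can. A call with a number of a shift or a turn outside -1 to 1 is refused whole. A call with a gripper value outside its range is refused whole. The fingers move at their own pace and stop on an object; "newtons" is the grip in N (left out, the last holds). Time passes only in rows, so rows that do not move let the fingers close. It gives the time, the measured TCP pose, the force, the opening and the grip force at its end, in the units of the state.
- bot.get_obs(): the state, without advancing time (a new reading comes with each control period).
- bot.read_camera(name): name is "scene" or "top" or "wrist"; returns (picture, depth): 384x512x3 uint8, red, green, blue; 384x512 float32, m along the optical axis (not along the pixel's ray), 0 where there is no reading.
- bot.get_calibration(name): a dict with "fovy" (degrees; the focal length in pixels is half the picture's height over the tangent of half this angle, whatever the lens; pixels are square), "cx", "cy" (the principal point, pixels), "view" (4x4, takes a point from world to camera coordinates). Camera axes: x right, y down, z forward; pixel columns grow to the right and rows downward; lengths in m; the calibration is good to about 2 mm. The wrist camera is an equidistant fisheye: a pixel r from the principal point sees the ray r / f radians off the axis. A picture is of the moment at which its call begins: read the wrist's pose just before it. get_calibration takes no time and is no camera call; for the wrist camera it gives the pose at the moment of the call.
- bot.hand_in(): hands the job in; it is judged then, once.
The state is a dict: "t": time; "q": joint angles; "joint_vel": joint speeds; "joint_torque": joint torques, N m; "eef_pos": TCP position; "tool_rot": TCP orientation; "contact_force": force on the tool from outside, world axes, zero at the start; "torque": the same for the moment, N m; "gripper_width": opening from 0.0 (shut) to 1.0 (fully open); "grasp_force": force on a finger pad.
Only numpy, scipy, OpenCV 4.12 (cv2) and the standard library are available. Lean on these libraries where they do the work, as an engineer would, in place of code of your own. Each camera call takes 0.05 s, during which the arm holds its last target. There are 200 camera calls.

## Working session

There is one attempt and no reset: what is moved stays moved. The work goes in short steps, Python scripts to look and compute and a tool call to move; the robot and the scene stay as the last step left them, time stands still between calls to the robot, and variables do not carry over. Pictures are saved under pics/ and viewed, at most 14 in all, crops included, and the job is handed in when it is done.

Besides the shell and the picture viewer there is one more tool, called after "Request:" by a JSON object that holds its "op" and its "data", one argument or row to a line. servo_tool: Moves the arm, as the interface text tells. Shift numbers are shares of 0.04 m and turn numbers shares of 0.12 rad, none past 1 either way. Its arguments: {"type":"object","properties":{"motion":{"type":"array"},"newtons":{"type":"number"}},"required":["motion"]}

```bash
mkdir -p pics; cat > h.py <<'E'
import numpy as np,cv2
from station import bot
def f(c): return 192/np.tan(np.radians(c['fovy'])/2)
def cast(c,uv,z):
    V=np.array(c['view']);R=V[:3,:3];t=V[:3,3];o=-R.T@t
    uv=np.atleast_2d(uv).astype(float)
    d=np.c_[(uv[:,0]-c['cx'])/f(c),(uv[:,1]-c['cy'])/f(c),np.ones(len(uv))]@R
    return o+d*((z-o[2])/d[:,2])[:,None]
def cloud(c,D):
    v,u=np.mgrid[0:384,0:512]
    P=np.dstack([(u-c['cx'])/f(c)*D,(v-c['cy'])/f(c)*D,D])
    V=np.array(c['view']);return (P-V[:3,3])@V[:3,:3]
E
python3 - <<'E'
from h import *
for n in ('top','scene'):
    I,D=bot.read_camera(n);c=bot.get_calibration(n)
    cv2.imwrite(f'pics/{n}.png',cv2.resize(I[:,:,::-1],(800,600),interpolation=cv2.INTER_CUBIC));np.savez(f'{n}.npz',I=I,D=D)
    print(n,c,cast(c,[[0,0],[511,0],[0,383],[511,383]],0)[:,:2].round(3).tolist())
s=bot.get_obs();print(s['eef_pos'],s['tool_rot'],s['t'])
E
```

```text
top {'fovy': 43.21846006606447, 'cx': 249.68222112879343, 'cy': 195.65761609683548, 'view': array([[-0.02016677, -0.99977035,  0.00724867,  0.13787195],
       [-0.99042374,  0.01898676, -0.13674908,  0.51411674],
       [ 0.13658005, -0.00993704, -0.9905792 ,  1.20825671],
       [ 0.        ,  0.        ,  0.        ,  1.        ]])} [[1.084, 0.811], [1.061, -0.617], [0.062, 0.76], [0.034, -0.52]]
scene {'fovy': 55.0132349090276, 'cx': 260.3000865034229, 'cy': 191.78620238886398, 'view': array([[ 0.77480543, -0.63215403,  0.007604  , -0.29602923],
       [-0.48121492, -0.5975208 , -0.64140556,  0.34323997],
       [ 0.41001065,  0.49330536, -0.76716432,  0.6154405 ],
       [ 0.        ,  0.        ,  0.        ,  1.        ]])} [[0.322, 1.693], [2.067, 0.321], [-0.101, 0.11], [0.578, -0.442]]
[0.20113664 0.64376861 0.21685578] [-5.20597920e-05  1.50800225e-01  9.88563938e-01 -7.93912830e-04] 0.1
```

View pics/top.png

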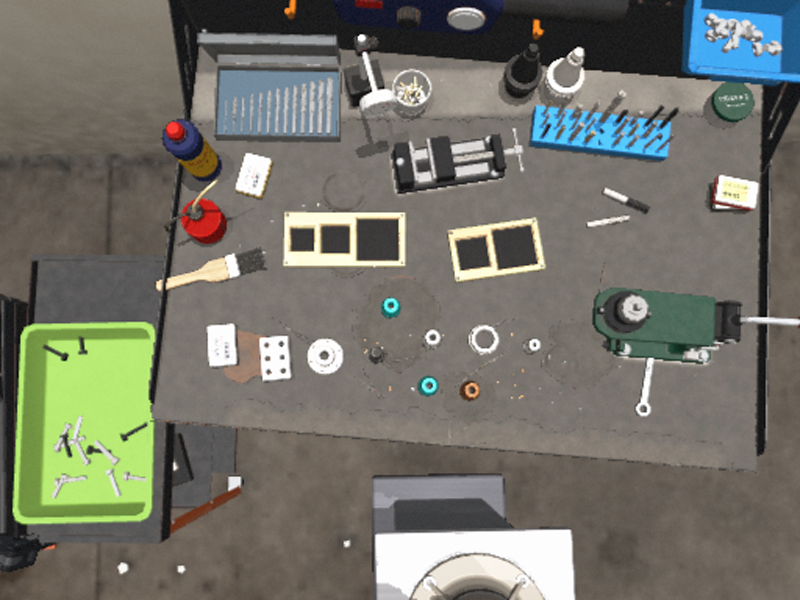

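View pics/scene.png

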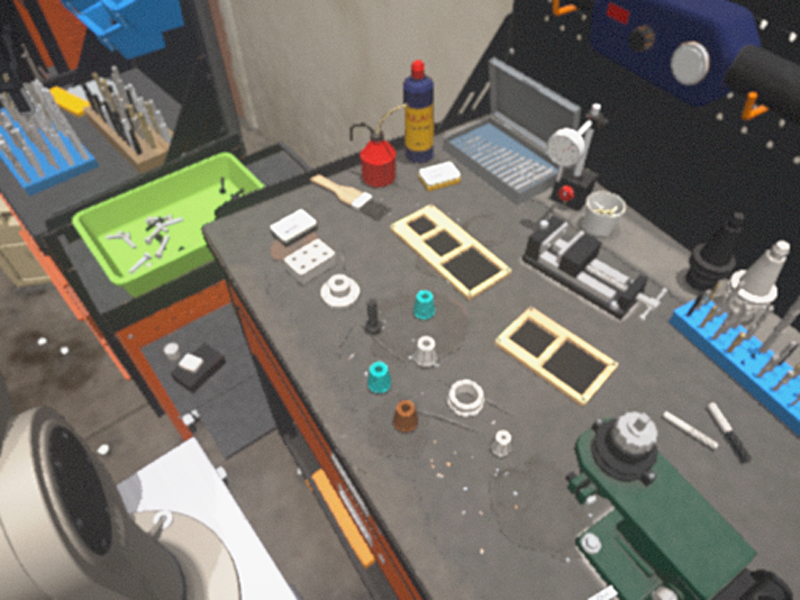

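The top view (800x600) shows the row from left to right: insert box (222,345), setup block (275,358), flange (325,356), bolt (376,354), large collet (432,338), nut (484,340) and small collet (534,345). The long board is at (345,240) and the short one at (497,248). The turquoise and brown decoys are at (390,307), (429,385) and (471,390).

```bash
python3 - <<'E'
from h import *
c=bot.get_calibration('top');d=np.load('top.npz');I,D=d['I'],d['D'];W=cloud(c,D);z=W[...,2]
k=.64
for n,(u,v),zt,r in [('box',(222,345),.018,30),('block',(275,358),.025,30),('flange',(325,356),.031,26),('bolt',(376,354),.065,22),('lc',(432,338),.04,18),('nut',(484,340),.02,24),('sc',(534,345),.032,18),('teal1',(390,307),.04,18),('teal2',(429,385),.04,18),('brown',(471,390),.04,18)]:
    u,v,r=int(u*k),int(v*k),int(r*k)
    w=W[v-r:v+r,u-r:u+r].reshape(-1,3);o=w[w[:,2]>.006]
    t=w[w[:,2]>zt-.006]
    if len(o)==0 or len(t)==0: print(n,w[:,2].min(),w[:,2].max());continue
    mid=lambda a:((a.min(0)+a.max(0))/2)[:2].round(4)
    # grey/bright mask cast on top plane
    print(n,'zmax',o[:,2].max().round(3),'all mid',mid(o),'ext',np.ptp(o,0)[:2].round(3),'top mid',mid(t),'mean',t.mean(0)[:2].round(4),'ext',np.ptp(t,0)[:2].round(3),len(t))
hsv=cv2.cvtColor(I,cv2.COLOR_RGB2HSV)
m=cv2.inRange(hsv,(12,40,140),(35,255,255))
for n,(u,v),ww,pk in [('long',(345,240),(.092,.204),[-.056,.016,.072]),('short',(497,248),(.088,.152),[-.032,.04])]:
    mm=np.zeros_like(m);u0,v0=int(u*k),int(v*k);mm[v0-30:v0+30,u0-48:u0+48]=m[v0-30:v0+30,u0-48:u0+48]
    cs,h=cv2.findContours(mm,cv2.RETR_CCOMP,cv2.CHAIN_APPROX_NONE)
    b=max(cs,key=cv2.contourArea)
    P=cast(c,b[:,0],.01)[:,:2].astype(np.float32)
    R=cv2.minAreaRect(P);print(n,R)
    for q,hh in zip(cs,h[0]):
        if hh[3]>=0 and cv2.contourArea(q)>100:
            print('  pocket',cv2.minAreaRect(cast(c,q[:,0],.01)[:,:2].astype(np.float32)))
E
```

```text
box zmax 1.266 all mid [0.4269 0.2914] ext [0.16  0.303] top mid [0.4208 0.2867] mean [0.4577 0.4019] ext [0.148 0.293] 469
block zmax 1.266 all mid [0.4165 0.2536] ext [0.139 0.227] top mid [0.4093 0.2419] mean [0.435  0.3154] ext [0.125 0.204] 451
flange zmax 1.266 all mid [0.4098 0.2094] ext [0.126 0.139] top mid [0.4006 0.1968] mean [0.4348 0.2339] ext [0.107 0.113] 113
bolt zmax 1.266 all mid [0.4109 0.1489] ext [0.128 0.048] top mid [0.3958 0.1493] mean [0.4274 0.1505] ext [0.098 0.018] 32
lc zmax 1.266 all mid [0.417  0.0887] ext [0.14  0.103] top mid [0.4112 0.0945] mean [0.4603 0.0645] ext [0.128 0.091] 66
nut zmax 1.266 all mid [0.4209 0.038 ] ext [0.148 0.204] top mid [0.4156 0.046 ] mean [ 0.4602 -0.0239] ext [0.137 0.188] 119
sc zmax 1.266 all mid [0.4045 0.0129] ext [0.115 0.254] top mid [0.4023 0.0129] mean [ 0.4444 -0.0933] ext [0.111 0.254] 43
teal1 zmax 1.266 all mid [0.4481 0.1346] ext [0.202 0.042] top mid [0.4377 0.1283] mean [0.5121 0.1282] ext [0.181 0.024] 64
teal2 zmax 1.266 all mid [0.3752 0.0974] ext [0.056 0.085] top mid [0.372  0.0995] mean [0.3855 0.0709
[... 249 characters left out ...]
77685547)
  pocket ((0.6369999051094055, 0.27519190311431885), (0.04238531365990639, 0.0437166653573513), 89.6307601928711)
  pocket ((0.6373434066772461, 0.2196224182844162), (0.053209517151117325, 0.05141673982143402), 88.94863891601562)
  pocket ((0.6347615718841553, 0.14818966388702393), (0.07440414279699326, 0.07578656077384949), 88.92720031738281)
short ((0.613676905632019, -0.05399162322282791), (0.0917792022228241, 0.15563447773456573), 7.23411750793457)
  pocket ((0.608424723148346, -0.01311476156115532), (0.0566672757267952, 0.055496346205472946), 7.1569905281066895)
  pocket ((0.6178253293037415, -0.08427618443965912), (0.07275301218032837, 0.07155721634626389), 7.205450534820557)
```

```bash
python3 - <<'E'
from h import *
c=bot.get_calibration('top');d=np.load('top.npz');I,D=d['I'],d['D'];W=cloud(c,D);z=W[...,2].copy();z[D==0]=0
print('bench z',np.median(z[200:260,150:330]),'dropouts',(D==0).mean())
k=.64
for n,(u,v),zt,r in [('box',(222,345),.018,26),('block',(275,358),.025,26),('flange',(325,356),.031,24),('bolt',(376,354),.065,20),('lc',(432,338),.04,17),('nut',(484,340),.02,22),('sc',(534,345),.032,17),('teal1',(390,307),.04,17),('teal2',(429,385),.04,17),('brown',(471,390),.04,17)]:
    u,v,r=int(u*k),int(v*k),int(r*k)
    w=W[v-r:v+r,u-r:u+r].reshape(-1,3);zz=z[v-r:v+r,u-r:u+r].ravel()
    o=w[zz>.007];t=w[zz>zt-.007]
    mid=lambda a:((a.min(0)+a.max(0))/2)[:2].round(4)
    print(n,'zmax',o[:,2].max().round(3),'all',mid(o),np.ptp(o,0)[:2].round(3),'top',mid(t),'mean',t.mean(0)[:2].round(4),np.ptp(t,0)[:2].round(3),len(t), cv2.minAreaRect(o[:,:2].astype(np.float32))[2])
    # bright mask, cast at top
    hsv=cv2.cvtColor(I[v-r:v+r,u-r:u+r],cv2.COLOR_RGB2HSV)
    m=cv2.inRange(hsv,(0,0,0),(180,70,60)) if n=='bolt' else cv2.inRange(hsv,(0,0,150),(180,80,255))
    yx=np.argwhere(m>0)
    if len(yx): 
        (ce,rad)=cv2.minEnclosingCircle(yx[:,::-1].astype(np.float32)); print('    img',cast(c,[ce[0]+u-r,ce[1]+v-r],zt)[0].round(4),cast(c,[ce[0]+u-r,ce[1]+v-r],0)[0].round(4),rad)
E
```

```text
bench z 7.955322673529712e-05 dropouts 0.004084269205729167
box zmax 0.027 all [0.4599 0.4087] [0.07  0.068] top [0.4602 0.4082] mean [0.4599 0.4073] [0.069 0.05 ] 467 13.09235668182373
    img [0.457  0.3986 0.018 ] [0.4586 0.4023 0.    ] 18.062490463256836
block zmax 0.031 all [0.4392 0.3151] [0.077 0.057] top [0.4361 0.3192] mean [0.4368 0.3189] [0.071 0.049] 446 2.998009443283081
    img [0.4396 0.3268 0.025 ] [0.4415 0.3305 0.    ] 18.506855010986328
flange zmax 0.04 all [0.4389 0.24  ] [0.055 0.062] top [0.4387 0.238 ] mean [0.4387 0.2381] [0.031 0.031] 110 2.879793882369995
    img [0.4371 0.2362 0.031 ] [0.4393 0.2386 0.    ] 11.842732429504395
bolt zmax 0.072 all [0.4467 0.1566] [0.037 0.031] top [0.4383 0.1524] mean [0.4387 0.1523] [0.013 0.013] 29 14.306682586669922
    img [0.4298 0.1535 0.065 ] [0.4343 0.1543 0.    ] 3.0723586082458496
lc zmax 0.047 all [0.468  0.0614] [0.038 0.033] top [0.4641 0.0617] mean [0.4638 0.0619] [0.024 0.026] 67 2.98895001411438
    img [0.4631 0.0569 0.04  ] [0.4669 0.0542 0.    ] 6.250100135803223
nut zmax 0.025 all [ 0.4624 -0.0252] [0.045 0.046] top [ 0.4621 -0.0258] mean [ 0.4621 -0.0263] [0.044 0.045] 122 71.20756530761719
    img [ 0.4574 -0.0315  0.02  ] [ 0.4591 -0.0343  0.    ] 12.672857284545898
sc zmax 0.037 all [ 0.45   -0.1039] [0.024 0.021] top [ 0.449  -0.1056] mean [ 0.4491 -0.1046] [0.018 0.017] 44 23.012632369995117
    img [ 0.4499 -0.1019  0.032 ] [ 0.4526 -0.1081  0.    ] 5.385264873504639
teal1 zmax 0.045 all [0.523  0.1346] [0.04  0.042] top [0.517  0.1282] mean [0.5172 0.1279] [0.023 0.023] 64 89.18949127197266
teal2 zmax 0.047 all [0.3878 0.07  ] [0.031 0.031] top [0.3871 0.0688] mean [0.3864 0.0692] [0.025 0.025] 58 86.21937561035156
    img [0.3811 0.0945 0.04  ] [0.3822 0.093  0.    ] 0.5001000165939331
brown zmax 0.046 all [0.3803 0.0004] [0.048 0.033] top [0.3781 0.0009] mean [0.3776 0.001 ] [0.025 0.025] 65 85.05912780761719
```

Request:
{"op": "servo_tool", "data": {
  "motion": [
    [[1,0.2,-0.4,0,-0.4],[0.7,0.425,-0.725,0,-0.755],[0.7,0.425,-0.725,0,-0.755],[0.7,0.425,-0.725,0,-0.755],[0.7,0.425,-0.725,0,-0.755],[0.7,0.425,-0.725,0,-0.755],[0.7,0.425,-0.725,0,-0.755],[0.7,0.425,-0.725,0,-0.755],[0.7,0.425,-0.725,0,-0.755],[0.7,0.425,-0.725,0,-0.755],[0.7,0.425,-0.725,0,-0.755],[0.7,0.425,-0.725,0,-0.755],[0.7,0.425,-0.725,0,-0.755],[0.7,0.425,-0.725,0,-0.755],[0.7,0.225,-0.325,0,-0.355],[0.7,0,0,0,0],[0.7,0,0,0,0]]
  ],
  "newtons": 40
}}

```text
t: 1.8
eef_pos: [0.4387, 0.2395, 0.2175]
tool_rot: [-0.0, 0.706, 0.708, -0.0]
contact_force: [0.2, 0.7, 1.1]
gripper_width: 0.701
grasp_force: 0.0
```

Request:
{"op": "servo_tool", "data": {
  "motion": [
    [[0.7,0,-0.04,-0.7,0],[0.7,0,0,-0.9,0],[0.7,0,0,-0.9,0],[0.7,0,0,-0.8,0],[0.7,0,0,-0.6,0],[0.7,0,0,-0.4,0],[0.7,0,0,-0.2,0],[0.7,0,0,0,0],[0.7,0,0,0,0]]
  ]
}}

```text
t: 2.7
eef_pos: [0.4393, 0.2377, 0.0382]
tool_rot: [-0.0, 0.707, 0.707, 0.0]
contact_force: [0.4, 0.5, 0.1]
gripper_width: 0.698
grasp_force: 0.0
```

Request:
{"op": "servo_tool", "data": {
  "motion": [
    [[0.3,0,0,0,0],[0.3,0,0,0,0],[0.3,0,0,0,0],[0.3,0,0,0,0],[0.3,0,0,0,0],[0.3,0,0,0,0]]
  ],
  "newtons": 40
}}

```text
t: 3.3
eef_pos: [0.4393, 0.2367, 0.0378]
tool_rot: [-0.0, 0.707, 0.707, 0.0]
contact_force: [0.1, -0.6, 0.2]
gripper_width: 0.3
grasp_force: 0.0
```

```bash
python3 - <<'E'
from h import *
I,D=bot.read_camera('wrist');cv2.imwrite('pics/w1.png',I[:,:,::-1])
E
```

```text
(no output)
```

View pics/w1.png

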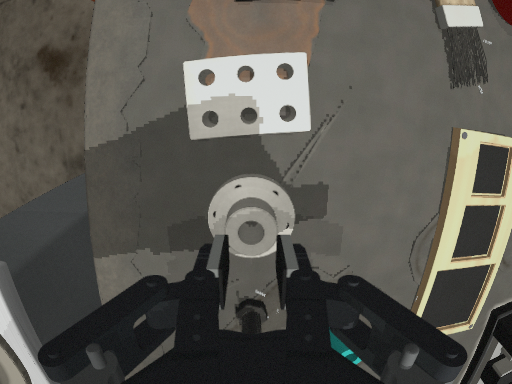

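The wrist picture shows the fingers astride the hub (hub at about (250,230), finger faces at x≈225 and 280), not yet squeezing. I'll close further.

Request:
{"op": "servo_tool", "data": {
  "motion": [
    [[0,0,0,0,0],[0,0,0,0,0],[0,0,0,0,0],[0,0,0,0,0]]
  ],
  "newtons": 40
}}

```text
t: 3.75
eef_pos: [0.4393, 0.2367, 0.0377]
tool_rot: [-0.0, 0.707, 0.707, -0.0]
contact_force: [-0.0, -0.1, 0.2]
gripper_width: -0.003
grasp_force: 0.0
```

```bash
python3 - <<'E'
from h import *
I,D=bot.read_camera('wrist');J,E=bot.read_camera('scene');K,_=bot.read_camera('top')
a=cv2.resize(I[150:350,150:350],(400,400));b=cv2.resize(J[110:260,160:310],(400,400),interpolation=cv2.INTER_CUBIC)
cv2.imwrite('pics/w2.png',np.hstack([a,b])[:,:,::-1])
c=bot.get_calibration('wrist');print(c, D[230:260,245:256:5].round(3).T)
E
```

```text
{'fovy': 65.70646984690485, 'cx': 252.06932219902995, 'cy': 192.7875222476479, 'view': array([[ 9.99999647e-01, -4.78325710e-04,  6.90116721e-04,
        -4.39993453e-01],
       [-6.65072382e-04, -9.52915229e-01,  3.03236087e-01,
         2.40903994e-01],
       [ 5.12577116e-04, -3.03236440e-01, -9.52915211e-01,
         2.80301103e-01],
       [ 0.00000000e+00,  0.00000000e+00,  0.00000000e+00,
         1.00000000e+00]])} [[0.198 0.198 0.195 0.194 0.192 0.152 0.15  0.149 0.148 0.147 0.146 0.145
  0.144 0.144 0.141 0.141 0.14  0.14  0.138 0.138 0.137 0.136 0.134 0.
  0.133 0.132 0.13  0.13  0.128 0.128]
 [0.202 0.199 0.197 0.197 0.195 0.152 0.151 0.15  0.149 0.147 0.145 0.145
  0.145 0.144 0.143 0.141 0.14  0.138 0.138 0.138 0.136 0.135 0.135 0.134
  0.133 0.132 0.131 0.129 0.127 0.128]
 [0.201 0.199 0.198 0.195 0.195 0.151 0.15  0.    0.147 0.148 0.146 0.145
  0.145 0.143 0.142 0.141 0.139 0.139 0.139 0.137 0.136 0.135 0.134 0.133
  0.132 0.13  0.13  0.13  0.129 0.127]]
```

View pics/w2.png

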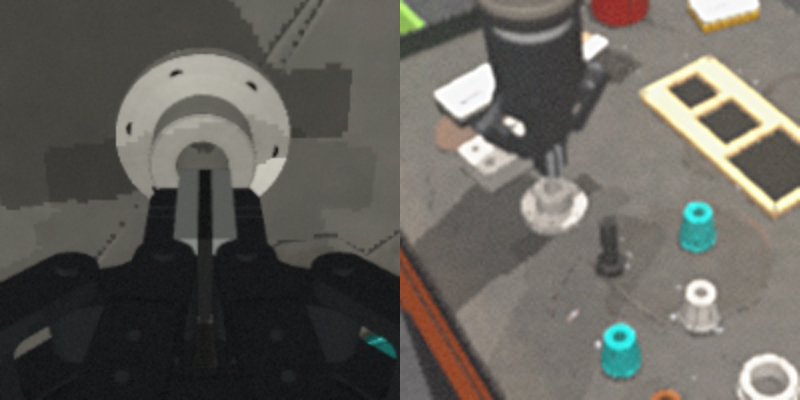

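The wrist depth puts the shut fingertips at z≈0.056 and the hub top at 0.031, so the fingers closed above the hub. I'll cross-check with the scene camera.

```bash
cat > prof.py <<'E'
from h import *
s=bot.get_obs();x,y,zz=s['eef_pos'];print('tcp',s['eef_pos'].round(4) if hasattr(s['eef_pos'],'round') else s['eef_pos'],s['gripper_width'],'q',np.round(s['q'],3),'rot',np.round(s['tool_rot'],4))
J,E=bot.read_camera('scene');c=bot.get_calibration('scene');W=cloud(c,E);W[E==0]=9
m=(abs(W[...,0]-x)<.06)&(abs(W[...,1]-y)<.03)&(W[...,2]<.2)&(W[...,2]>.005)
for lo in np.arange(0.005,.13,.008):
    k=m&(W[...,2]>=lo)&(W[...,2]<lo+.008)
    if k.sum(): print(round(lo,3),k.sum(),'dx',(W[k][:,0].min()-x).round(3),(W[k][:,0].max()-x).round(3),'dy',(W[k][:,1].min()-y).round(3),(W[k][:,1].max()-y).round(3),J[k].mean(0).round())
E
python3 prof.py
```

```text
tcp [0.4393 0.2367 0.0377] -0.0015891125169521833 q [-0.887  0.474  0.331  2.129 -0.275  0.579 -0.358] rot [-0.      0.7072  0.707   0.    ]
0.005 213 dx -0.029 0.029 dy -0.03 0.029 [196. 189. 182.]
0.013 38 dx -0.017 0.019 dy -0.018 0.008 [153. 147. 140.]
0.021 49 dx -0.017 0.014 dy -0.018 0.016 [156. 150. 144.]
0.029 75 dx -0.016 0.016 dy -0.017 0.014 [175. 168. 160.]
0.045 2 dx -0.006 -0.006 dy -0.01 -0.005 [141. 138. 135.]
0.053 17 dx -0.011 0.014 dy -0.012 -0.006 [117. 115. 113.]
0.061 32 dx -0.013 0.014 dy -0.013 0.004 [96. 95. 94.]
0.069 28 dx -0.014 0.014 dy -0.014 0.002 [92. 91. 92.]
0.077 32 dx -0.014 0.012 dy -0.014 0.002 [96. 95. 96.]
0.085 16 dx -0.015 0.006 dy -0.014 -0.007 [84. 84. 84.]
0.093 49 dx -0.031 0.032 dy -0.016 0.001 [69. 67. 67.]
0.101 107 dx -0.037 0.039 dy -0.016 0.01 [73. 71. 71.]
0.109 72 dx -0.044 0.044 dy -0.018 0.01 [74. 72. 71.]
0.117 94 dx -0.051 0.051 dy -0.02 0.007 [66. 64. 64.]
0.125 96 dx -0.055 0.057 dy -0.02 0.004 [68. 67. 66.]
```

Both cameras agree: the real tip height is about the reported z + 0.016, so the stated frame is off by roughly 38 mm. I'll open and descend by the measured value while watching force.

Request:
{"op": "servo_tool", "data": {
  "motion": [
    [[0.7,0,0,0,0],[0.7,0,0,0,0],[0.7,0,0,0,0],[0.7,0,0,0,0],[0.7,0,0.03,-0.3,0],[0.7,0,0,-0.3,0],[0.7,0,0,-0.2,0],[0.7,0,0,-0.1,0],[0.7,0,0,0,0]]
  ]
}}

```text
t: 4.85
eef_pos: [0.4388, 0.2374, 0.0008]
tool_rot: [-0.0, 0.707, 0.707, -0.001]
contact_force: [0.1, 1.4, -0.1]
gripper_width: 0.704
grasp_force: 0.0
```

```bash
python3 prof.py
```

```text
tcp [0.4388 0.2374 0.0008] 0.7035014220050346 q [-0.855  0.542  0.291  2.138 -0.312  0.503 -0.329] rot [-1.000e-04  7.073e-01  7.069e-01 -9.000e-04]
0.005 174 dx -0.029 0.03 dy -0.03 0.027 [185. 178. 170.]
0.013 50 dx -0.025 0.032 dy -0.022 0.007 [150. 144. 138.]
0.021 70 dx -0.039 0.041 dy -0.019 0.011 [137. 133. 128.]
0.029 113 dx -0.043 0.043 dy -0.019 0.013 [153. 147. 141.]
0.037 43 dx -0.044 0.042 dy -0.012 0.011 [87. 86. 85.]
0.045 37 dx -0.043 0.042 dy -0.014 0.009 [86. 84. 83.]
0.053 36 dx -0.043 0.042 dy -0.013 0.01 [87. 86. 85.]
0.061 51 dx -0.058 0.058 dy -0.015 0.009 [67. 66. 65.]
0.069 120 dx -0.06 0.06 dy -0.015 0.011 [67. 66. 66.]
0.077 57 dx -0.06 0.06 dy -0.018 0.014 [69. 68. 67.]
0.085 110 dx -0.06 0.058 dy -0.02 0.016 [66. 65. 65.]
0.093 82 dx -0.059 0.059 dy -0.02 0.006 [66. 65. 64.]
0.101 74 dx -0.059 0.059 dy -0.022 -0.001 [71. 70. 69.]
0.109 121 dx -0.06 0.058 dy -0.022 -0.004 [74. 73. 72.]
0.117 158 dx -0.06 0.06 dy -0.022 0.012 [95. 94. 94.]
0.125 50 dx -0.049 0.058 dy -0.013 0.008 [78. 77. 77.]
```

Request:
{"op": "servo_tool", "data": {
  "motion": [
    [[0.2,0,0,0,0],[0.2,0,0,0,0],[0.2,0,0,0,0],[0.2,0,0,0,0],[0.2,0,0,0,0],[0.2,0,0,0,0]]
  ],
  "newtons": 50
}}

```text
t: 5.5
eef_pos: [0.4394, 0.238, 0.0024]
tool_rot: [-0.0, 0.707, 0.707, 0.0]
contact_force: [-2.0, -1.3, 4.7]
gripper_width: 0.358
grasp_force: 49.3
```

Request:
{"op": "servo_tool", "data": {
  "motion": [
    [[0.2,0,0,0.3,0],[0.2,0,0,0.6,0],[0.2,0,0,0.7,0],[0.2,0,0,0.4,0],[0.2,0.3,-0.15,0,0],[0.2,0.6,-0.3,0,0],[0.2,0.7,-0.3,0,0],[0.2,0.7,-0.3,0,0],[0.2,0.7,-0.3,0,0],[0.2,0.7,-0.3,0,0],[0.2,0.6,-0.3,0,0],[0.2,0.4,-0.2,0,0],[0.2,0.2,-0.1,0,0],[0.2,0,0,0,0],[0.2,0,0,0,0]]
  ]
}}

```text
t: 7.0
eef_pos: [0.6342, 0.1483, 0.081]
tool_rot: [-0.001, 0.707, 0.707, -0.001]
contact_force: [-0.6, -0.0, -3.9]
gripper_width: 0.347
grasp_force: 50.4
```

Request:
{"op": "servo_tool", "data": {
  "motion": [
    [[0.2,0,0,-0.4,0],[0.2,0,0,-0.5,0],[0.2,0,0,-0.4,0],[0.2,0,0,-0.3,0],[0.2,0,0,-0.15,0],[0.2,0,0,-0.07,0],[0.2,0,0,0,0],[0.2,0,0,0,0]]
  ]
}}

```text
t: 7.8
eef_pos: [0.6359, 0.148, 0.0096]
tool_rot: [0.0, 0.707, 0.707, 0.001]
contact_force: [-0.1, 0.4, -2.6]
gripper_width: 0.355
grasp_force: 50.4
```

Request:
{"op": "servo_tool", "data": {
  "motion": [
    [[0.2,0,0,-0.04,0],[0.2,0,0,-0.03,0],[0.2,0,0,0,0]]
  ]
}}

```text
t: 8.1
eef_pos: [0.6359, 0.148, 0.0074]
tool_rot: [0.0, 0.707, 0.707, 0.001]
contact_force: [-2.6, 0.0, 4.8]
gripper_width: 0.352
grasp_force: 51.3
```

Request:
{"op": "servo_tool", "data": {
  "motion": [
    [[0.6,0,0,0,0],[0.6,0,0,0,0],[0.6,0,0,0.1,0],[0.6,0,0,0.5,0],[0.6,0,0,0.9,0],[0.6,0,0,0.7,0],[0.6,-0.3,0.02,0.4,0],[0.6,-0.7,0.02,0,0],[0.6,-0.8,0.02,0,0],[0.6,-0.8,0.02,0,0],[0.6,-0.8,0.02,0,0],[0.6,-0.7,0,0,0],[0.6,-0.5,0,0,0],[0.6,-0.25,0,0,0],[0.6,-0.1,0,0,0],[0.6,0,0,0,0],[0.6,0,0,0,0]]
  ]
}}

```text
t: 9.8
eef_pos: [0.4385, 0.1521, 0.1104]
tool_rot: [0.0, 0.707, 0.707, 0.001]
contact_force: [0.5, 0.4, -0.8]
gripper_width: 0.602
grasp_force: 0.0
```

```bash
python3 - <<'E'
from h import *
c=bot.get_calibration('top');I,D=bot.read_camera('top');W=cloud(c,D);z=W[...,2];z[D==0]=0
m=(abs(W[...,0]-.635)<.035)&(abs(W[...,1]-.148)<.035)&(z>.025)&(z<.06)
t=W[m];print('hub',t.mean(0),np.ptp(t,0),m.sum())
E
```

```text
hub [0.63555152 0.14825773 0.03548975] [0.03365613 0.03138042 0.01678752] 112
```

Request:
{"op": "servo_tool", "data": {
  "motion": [
    [[0.6,0,0,-0.4,0],[0.6,0,0,-0.7,0],[0.6,0,0,-0.6,0],[0.6,0,0,-0.4,0],[0.6,0,0,-0.25,0],[0.6,0,0,-0.1,0],[0.6,0,0,0,0],[0,0,0,0,0],[0,0,0,0,0],[0,0,0,0,0],[0,0,0,0,0],[0,0,0,0,0],[0,0,0,0,0]]
  ],
  "newtons": 50
}}

```text
t: 11.15
eef_pos: [0.4378, 0.1522, 0.0127]
tool_rot: [0.0, 0.707, 0.707, 0.001]
contact_force: [-0.6, -0.3, 6.7]
gripper_width: 0.166
grasp_force: 48.6
```

Request:
{"op": "servo_tool", "data": {
  "motion": [
    [[0,0,0,0.3,0],[0,0,0,0.6,0],[0,0,0,0.7,0],[0,0,0,0.4,0],[0,0.3,0.2,0,0],[0,0.6,0.35,0,0],[0,0.7,0.43,0,0],[0,0.7,0.45,0,0],[0,0.7,0.45,0,0],[0,0.7,0.45,0,0],[0,0.6,0.35,0,0],[0,0.4,0.25,0,0],[0,0.2,0.1,0,0],[0,0.08,0.05,0,0],[0,0,0,0,0],[0,0,0,0,0]]
  ]
}}

```text
t: 12.75
eef_pos: [0.6356, 0.2744, 0.0922]
tool_rot: [-0.0, 0.707, 0.707, -0.0]
contact_force: [-0.4, 0.0, -1.6]
gripper_width: 0.168
grasp_force: 48.8
```

Request:
{"op": "servo_tool", "data": {
  "motion": [
    [[0,0,0,-0.4,0],[0,0,0,-0.5,0],[0,0,0,-0.4,0],[0,0,0,-0.3,0],[0,0,0,-0.15,0],[0,0,0,-0.07,0],[0,0,0,0,0],[0,0,0,0,0]]
  ]
}}

```text
t: 13.55
eef_pos: [0.637, 0.2753, 0.02]
tool_rot: [0.0, 0.707, 0.707, 0.001]
contact_force: [0.2, -0.6, -0.6]
gripper_width: 0.169
grasp_force: 48.8
```

Request:
{"op": "servo_tool", "data": {
  "motion": [
    [[0,0,0,-0.04,0],[0,0,0,-0.03,0],[0,0,0,0,0]]
  ]
}}

```text
t: 13.85
eef_pos: [0.6371, 0.2754, 0.0179]
tool_rot: [0.0, 0.707, 0.707, 0.001]
contact_force: [-1.2, -1.0, 5.6]
gripper_width: 0.166
grasp_force: 49.7
```

Request:
{"op": "servo_tool", "data": {
  "motion": [
    [[0.4,0,0,0,0],[0.4,0,0,0,0],[0.4,0,0,0.1,0],[0.4,0,0,0.5,0],[0.4,0,0,0.9,0],[0.4,0,0,0.7,0],[0.5,-0.225,-0.3,0.3,0],[0.5,-0.5,-0.6,0,0],[0.5,-0.6,-0.7,0,0],[0.5,-0.6,-0.74,0,0],[0.5,-0.6,-0.7,0,0],[0.5,-0.6,-0.7,0,0],[0.5,-0.5,-0.7,0,0],[0.5,-0.4,-0.5,0,0],[0.5,-0.2,-0.3,0,0],[0.5,-0.1,-0.1,0,0],[0.5,0,0,0,0],[0.5,0,0,0,0]]
  ]
}}

```text
t: 15.65
eef_pos: [0.4645, 0.0627, 0.1167]
tool_rot: [0.0, 0.707, 0.707, 0.001]
contact_force: [-0.0, 0.4, -0.4]
gripper_width: 0.495
grasp_force: 0.0
```

```bash
python3 - <<'E'
from h import *
c=bot.get_calibration('top');I,D=bot.read_camera('top');W=cloud(c,D);z=W[...,2];z[D==0]=0
m=(abs(W[...,0]-.637)<.025)&(abs(W[...,1]-.275)<.025)&(z>.058)&(z<.09)
t=W[m];print('bolt',t.mean(0),np.ptp(t,0),m.sum())
cv2.imwrite('pics/t2.png',I[60:320,100:460,::-1])
E
```

```text
bolt [0.6366263  0.27497189 0.06973874] [0.01430997 0.01263262 0.01556066] 34
```

View pics/t2.png

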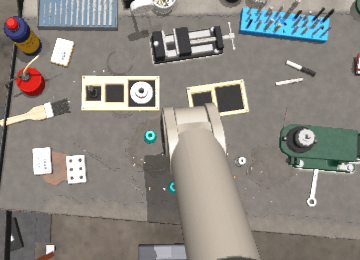

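The bolt stands in the smallest pocket (crop (94,93)) and the flange sits in the largest (crop (143,93)). Next is the large collet.

Request:
{"op": "servo_tool", "data": {
  "motion": [
    [[0.5,0,-0.02,-0.4,0],[0.5,0,0,-0.7,0],[0.5,0,0,-0.7,0],[0.5,0,0,-0.6,0],[0.5,0,0,-0.4,0],[0.5,0,0,-0.2,0],[0.5,0,0,-0.07,0],[0.5,0,0,0,0],[0,0,0,0,0],[0,0,0,0,0],[0,0,0,0,0],[0,0,0,0,0],[0,0,0,0,0],[0,0,0,0,0]]
  ],
  "newtons": 50
}}

```text
t: 17.1
eef_pos: [0.4642, 0.061, -0.0054]
tool_rot: [0.0, 0.707, 0.707, 0.001]
contact_force: [-1.5, 0.4, 6.4]
gripper_width: 0.334
grasp_force: 49.7
```

Request:
{"op": "servo_tool", "data": {
  "motion": [
    [[0,0,0,0.3,0],[0,0,0,0.6,0],[0,0,0,0.7,0],[0,0,0,0.4,0],[0,0.3,-0.15,0,0],[0,0.6,-0.3,0,0],[0,0.7,-0.37,0,0],[0,0.7,-0.35,0,0],[0,0.6,-0.3,0,0],[0,0.4,-0.25,0,0],[0,0.21,-0.1,0,0],[0,0.1,-0.05,0,0],[0,0,0,0,0],[0,0,0,0,0]]
  ]
}}

```text
t: 18.5
eef_pos: [0.607, -0.0134, 0.0734]
tool_rot: [-0.001, 0.707, 0.707, -0.0]
contact_force: [0.4, 0.2, -1.3]
gripper_width: 0.339
grasp_force: 49.6
```

Request:
{"op": "servo_tool", "data": {
  "motion": [
    [[0,0,0,-0.4,0],[0,0,0,-0.5,0],[0,0,0,-0.4,0],[0,0,0,-0.3,0],[0,0,0,-0.15,0],[0,0,0,-0.07,0],[0,0,0,0,0],[0,0,0,0,0]]
  ]
}}

```text
t: 19.3
eef_pos: [0.6084, -0.0142, 0.0015]
tool_rot: [0.0, 0.707, 0.707, 0.0]
contact_force: [0.8, 0.0, -0.1]
gripper_width: 0.334
grasp_force: 49.6
```

Request:
{"op": "servo_tool", "data": {
  "motion": [
    [[0,0,0,-0.04,0],[0,0,0,-0.03,0],[0,0,0,0,0]]
  ]
}}

```text
t: 19.6
eef_pos: [0.6086, -0.0141, -0.0003]
tool_rot: [0.0, 0.707, 0.707, 0.001]
contact_force: [-2.8, 0.8, 10.1]
gripper_width: 0.336
grasp_force: 51.1
```

Request:
{"op": "servo_tool", "data": {
  "motion": [
    [[0.5,0,0,0,0],[0.5,0,0,0,0],[0.5,0,0,0.1,0],[0.5,0,0,0.5,0],[0.5,0,0,0.8,0],[0.5,0,0,0.6,0],[0.8,-0.3,-0.05,0.2,0],[0.8,-0.6,-0.05,0,0],[0.8,-0.7,-0.05,0,0],[0.8,-0.7,-0.05,0,0],[0.8,-0.6,-0.05,0,0],[0.8,-0.45,-0.05,0,0],[0.8,-0.21,0,0,0],[0.8,-0.1,0,0,0],[0.8,0,0,0,0],[0.8,0,0,0,0]]
  ]
}}

```text
t: 21.2
eef_pos: [0.4624, -0.0259, 0.0862]
tool_rot: [0.0, 0.707, 0.707, 0.0]
contact_force: [-0.2, 0.8, -1.0]
gripper_width: 0.803
grasp_force: 0.0
```

```bash
python3 - <<'E'
from h import *
c=bot.get_calibration('top');I,D=bot.read_camera('top');W=cloud(c,D);z=W[...,2];z[D==0]=0
m=(abs(W[...,0]-.608)<.025)&(abs(W[...,1]+.014)<.025)&(z>.035)&(z<.07)
t=W[m];print('lc',t.mean(0),np.ptp(t,0),m.sum())
E
```

```text
lc [ 0.60732962 -0.01279585  0.04358507] [0.02297397 0.02303614 0.01542683] 68
```

Request:
{"op": "servo_tool", "data": {
  "motion": [
    [[0.8,0,0,-0.4,0],[0.8,0,0,-0.7,0],[0.8,0,0,-0.6,0],[0.8,0,0,-0.4,0],[0.8,0,0,-0.25,0],[0.8,0,0,-0.08,0],[0.8,0,0,0,0],[0.3,0,0,0,0],[0.3,0,0,0,0],[0.3,0,0,0,0],[0.3,0,0,0,0],[0.3,0,0,0,0],[0.3,0,0,0,0]]
  ],
  "newtons": 60
}}

```text
t: 22.55
eef_pos: [0.462, -0.026, -0.0097]
tool_rot: [0.0, 0.707, 0.707, 0.001]
contact_force: [-1.9, 0.2, 11.3]
gripper_width: 0.52
grasp_force: 59.3
```

Request:
{"op": "servo_tool", "data": {
  "motion": [
    [[0.3,0,0,0.3,0],[0.3,0,0,0.6,0],[0.3,0,0,0.7,0],[0.3,0,0,0.4,0],[0.3,0.3,-0.15,0,0],[0.3,0.6,-0.25,0,0],[0.3,0.7,-0.27,0,0],[0.3,0.7,-0.25,0,0],[0.3,0.7,-0.25,0,0],[0.3,0.5,-0.2,0,0],[0.3,0.3,-0.1,0,0],[0.3,0.1,0,0,0],[0.3,0,0,0,0],[0.3,0,0,0,0]]
  ]
}}

```text
t: 23.95
eef_pos: [0.6166, -0.0846, 0.0684]
tool_rot: [-0.001, 0.707, 0.707, -0.0]
contact_force: [0.1, 0.4, -2.3]
gripper_width: 0.522
grasp_force: 62.0
```

Request:
{"op": "servo_tool", "data": {
  "motion": [
    [[0.3,0,0,-0.4,0],[0.3,0,0,-0.5,0],[0.3,0,0,-0.4,0],[0.3,0,0,-0.3,0],[0.3,0,0,-0.15,0],[0.3,0,0,-0.07,0],[0.3,0,0,0,0],[0.3,0,0,0,0]]
  ]
}}

```text
t: 24.75
eef_pos: [0.6181, -0.0851, -0.0033]
tool_rot: [0.001, 0.707, 0.707, 0.0]
contact_force: [-0.4, -0.8, -1.5]
gripper_width: 0.513
grasp_force: 62.0
```

Request:
{"op": "servo_tool", "data": {
  "motion": [
    [[0.3,0,0,-0.04,0],[0.3,0,0,-0.03,0],[0.3,0,0,0,0]]
  ]
}}

```text
t: 25.05
eef_pos: [0.6183, -0.0851, -0.0047]
tool_rot: [0.0, 0.707, 0.707, 0.001]
contact_force: [-3.0, 1.3, 12.2]
gripper_width: 0.517
grasp_force: 64.2
```

Request:
{"op": "servo_tool", "data": {
  "motion": [
    [[0.7,0,0,0,0],[0.7,0,0,0,0],[0.7,0,0,0.1,0],[0.7,0,0,0.5,0],[0.7,0,0,0.8,0],[0.7,0,0,0.6,0],[0.5,-0.3,-0.05,0.3,0],[0.5,-0.6,-0.1,0,0],[0.5,-0.7,-0.1,0,0],[0.5,-0.7,-0.1,0,0],[0.5,-0.7,-0.1,0,0],[0.5,-0.6,-0.04,0,0],[0.5,-0.4,0,0,0],[0.5,-0.2,0,0,0],[0.5,-0.03,0,0,0],[0.5,0,0,0,0],[0.5,0,0,0,0]]
  ]
}}

```text
t: 26.75
eef_pos: [0.4495, -0.1044, 0.0855]
tool_rot: [0.001, 0.707, 0.707, 0.0]
contact_force: [-0.9, 0.3, -1.7]
gripper_width: 0.501
grasp_force: 0.0
```

```bash
python3 - <<'E'
from h import *
c=bot.get_calibration('top');I,D=bot.read_camera('top');W=cloud(c,D);z=W[...,2];z[D==0]=0
m=(abs(W[...,0]-.618)<.03)&(abs(W[...,1]+.085)<.03)&(z>.018)&(z<.05)
t=W[m];print('nut',t.mean(0),np.ptp(t,0),m.sum())
E
```

```text
nut [ 0.61872264 -0.08502633  0.02423986] [0.04504767 0.04354328 0.01274567] 130
```

Request:
{"op": "servo_tool", "data": {
  "motion": [
    [[0.5,0,0,-0.4,0],[0.5,0,0,-0.7,0],[0.5,0,0,-0.5,0],[0.5,0,0,-0.4,0],[0.5,0,0,-0.22,0],[0.5,0,0,-0.08,0],[0.5,0,0,0,0],[0,0,0,0,0],[0,0,0,0,0],[0,0,0,0,0],[0,0,0,0,0],[0,0,0,0,0],[0,0,0,0,0]]
  ],
  "newtons": 50
}}

```text
t: 28.1
eef_pos: [0.449, -0.1046, -0.0058]
tool_rot: [0.001, 0.707, 0.707, 0.001]
contact_force: [-2.0, 1.0, 6.5]
gripper_width: 0.254
grasp_force: 48.9
```

Request:
{"op": "servo_tool", "data": {
  "motion": [
    [[0,0,0,0.3,0],[0,0,0,0.7,0],[0,0,0,0.7,0],[0,0,0,0.5,0],[0,0.2,0.3,0.3,0],[0,0.4,0.7,0,0],[0,0.5,0.8,0,0],[0,0.5,0.9,0,0],[0,0.5,0.9,0,0],[0,0.5,0.9,0,0],[0,0.5,0.9,0,0],[0,0.5,0.9,0,0],[0,0.5,0.8,0,0],[0,0.3,0.5,0,0],[0,0.2,0.35,0,0],[0,0.09,0.15,0,0],[0,0,0,0,0],[0,0,0,0,0]]
  ]
}}

```text
t: 29.9
eef_pos: [0.6355, 0.2182, 0.0936]
tool_rot: [0.0, 0.708, 0.707, -0.0]
contact_force: [0.3, -1.0, -0.8]
gripper_width: 0.249
grasp_force: 48.9
```

Request:
{"op": "servo_tool", "data": {
  "motion": [
    [[0,0,0,-0.4,0],[0,0,0,-0.6,0],[0,0,0,-0.6,0],[0,0,0,-0.4,0],[0,0,0,-0.2,0],[0,0,0,-0.1,0],[0,0,0,-0.02,0],[0,0,0,0,0],[0,0,0,0,0]]
  ]
}}

```text
t: 30.8
eef_pos: [0.6366, 0.2197, 0.0014]
tool_rot: [0.0, 0.707, 0.707, 0.001]
contact_force: [0.2, -0.3, -0.9]
gripper_width: 0.253
grasp_force: 48.9
```

Request:
{"op": "servo_tool", "data": {
  "motion": [
    [[0,0,0,-0.04,0],[0,0,0,-0.03,0],[0,0,0,0,0]]
  ]
}}

```text
t: 31.1
eef_pos: [0.6365, 0.2198, -0.0008]
tool_rot: [0.0, 0.707, 0.707, 0.001]
contact_force: [-2.6, -1.9, 9.5]
gripper_width: 0.25
grasp_force: 50.1
```

Release and retreat up and back, clear of the view.

Request:
{"op": "servo_tool", "data": {
  "motion": [
    [[0.45,0,0,0,0],[0.45,0,0,0,0],[0.45,0,0,0.1,0],[0.45,0,0,0.5,0],[0.45,0,0,0.9,0],[0.45,0,0,0.9,0],[0.45,0,0,0.8,0],[0.45,-0.4,0,0.5,0],[0.45,-0.7,0,0,0],[0.45,-0.8,0,0,0],[0.45,-0.8,0,0,0],[0.45,-0.7,0,0,0],[0.45,-0.4,0,0,0],[0.45,0,0,0,0],[0.45,0,0,0,0]]
  ]
}}

```text
t: 32.6
eef_pos: [0.4844, 0.2198, 0.1462]
tool_rot: [0.0, 0.707, 0.707, 0.001]
contact_force: [0.0, -0.7, -0.3]
gripper_width: 0.453
grasp_force: 0.0
```

```bash
python3 - <<'E'
from h import *
c=bot.get_calibration('top');I,D=bot.read_camera('top');W=cloud(c,D);z=W[...,2];z[D==0]=0
def fr(p,o,a): p=p[:2]-o; return (np.array([[np.cos(a),np.sin(a)],[-np.sin(a),np.cos(a)]])@p).round(4)
L=(np.array([.6359,.2035]),-.019);S=(np.array([.6137,-.054]),.126)
for n,x,y,zt,b in [('flange',.635,.148,.036,L),('sc',.6365,.22,.037,L),('bolt',.637,.275,.07,L),('nut',.618,-.085,.025,S),('lc',.608,-.014,.045,S)]:
    m=(abs(W[...,0]-x)<.026)&(abs(W[...,1]-y)<.026)&(z>zt-.006)&(z<zt+.012)
    t=W[m];print(n,fr(t.mean(0),*b),'ztop med',np.median(t[:,2]).round(4),m.sum())
J,_=bot.read_camera('scene')
cv2.imwrite('pics/end.png',np.vstack([cv2.resize(I[110:240,110:370],(600,300)),cv2.resize(J[110:270,170:490],(600,300))])[:,:,::-1])
E
```

```text
flange [ 0.0008 -0.055 ] ztop med 0.0357 106
sc [0.0046 0.0094] ztop med 0.0387 8
bolt [0.0001 0.0718] ztop med 0.0703 30
nut [ 0.0011 -0.0311] ztop med 0.0243 126
lc [-0.0011  0.0415] ztop med 0.0445 58
```

View pics/end.png

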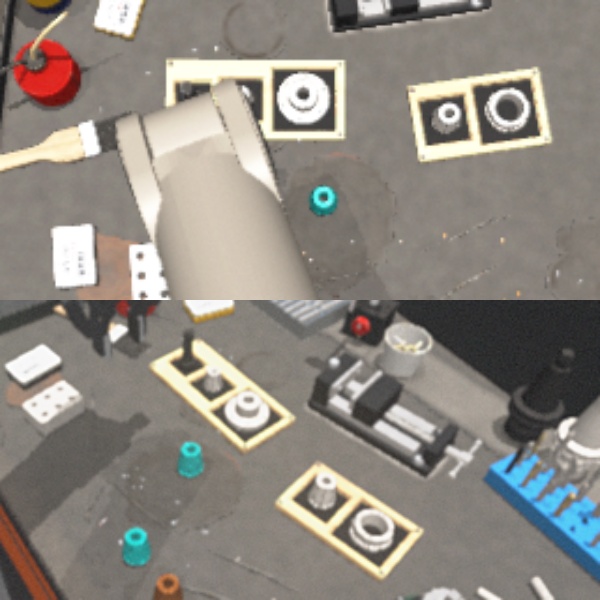

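The final views show all five parts upright in their own pockets, and the block and box have not moved. The small collet is half hidden from above, but the scene view shows it standing in the middle pocket.

```bash
python3 -c "
from station import bot
print(bot.hand_in())"
```

```text
the job is handed in; nothing more can be done
None
```

Both kits are made up and handed in at about 33 s of robot time: the last camera check showed all five parts upright in their own pockets, with the setup block and insert box where they lay; the hand-in returned no verdict.

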